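# Park the spring plunger and slide the work fixture home

## Task

The work slide of this small fixture is locked by the spring plunger. Pull the plunger's T-handle up, turn it clockwise (seen from above) until it just meets its stop, and let it sink into its rest notch so that it stays retracted when you let go; then move the slide by its upright tab until it rests fully home against the end stop. Do not force the handle, its stop or the slide, and leave the loose things nearby where they are.

Things in the scene. Friction and masses are not known exactly. Their poses are not given: they have to be found in the camera images.
- fixture: The fixture, bolted down: aluminium plate 195 x 290 x 12 mm on the worktop, with a dark steel bracket (top z 44 mm) on its robot side carrying the plunger. Origin on the worktop; +y is the way the slide travels, +z up. The vertical plunger axis is at x -75, y -20 mm. Besides T-handle and tab nothing stands above z 69 mm.
- cam: The plunger's steel collar, 49 mm across, foot at z 44 mm; origin on the plunger axis, +x is where the pin points when locked. A deep slot holds the pin while locked; clockwise of it follow a ledge, a rest notch 6 mm wide and 4 mm below the ledge, and right behind the notch a stop lug that stops the pin at every lift.
- t_handle: T-handle of the plunger, turning and rising with it: black bar 36 x 12 x 24 mm (its x, y, z) on a 12 mm steel stem; grip the 12 mm width, along its y. Origin on the plunger axis 36 mm below the bar's underside. A square side pin, 4.4 mm wide, at the stem's foot points along +x, reaching 23 mm from the axis; the nose below goes into the slide.
- handle_mid (a point): Middle of the T-handle's bar, on the plunger axis (z 92 mm while locked; the bar spans 12 mm above and below).
- lift (a joint): Lift of the plunger, m: 0 locked (nose 6 mm deep in the slide), 0.008 resting in the notch, 0.012 on the ledge, 0.016 upper limit. The pin must rise past 0.012 to leave the slot and turn. A spring pulls it down with about 6 N at 0 and 12 N at 0.016.
- turn (a joint): Turn of the plunger, rad, positive clockwise from above: 0 locked. While locked it has 0.035 rad of play.
- carriage: The work slide: aluminium plate 110 x 150 x 12.5 mm with a steel flange 94 mm across fixed on it, axes as the fixture. Its tongue runs under the plunger bracket. Its guides drag with about 2 N. While the plunger is locked it has 2 mm of play; more than 25 N between it and the plunger's nose counts as forcing it.
- tab_mid (a point): Grip point on the slide's upright steel tab, 14 mm below the tab's top (z 62 mm, top z 76 mm). The tab is 30 mm wide in the fixture's x and 10 mm thick in its y: pinch it along y.
- slide (a joint): Travel of the slide along the fixture's +y, m: 0 locked, 0.102 where it meets the end stop.
- end_stop: Dark steel block 90 x 24 x 32 mm across the +y end of the fixture; origin under its middle; the slide's leading edge comes to rest on its -y face. More than 25 N between slide and stop counts as slamming.
- nut: Loose steel hexagon nut, 34 mm, on the worktop near the fixture; origin under its middle. Leave alone.
- bearing_box: Loose small grey and white carton, 49 x 95 x 40 mm, on the worktop off the fixture's -y end; origin under its middle. Leave alone.
- tape: Loose roll of black tape, 72 mm across, 19 mm high, on the worktop on the robot side; origin under its middle. Leave alone.
- plunger_axis (a point): Point on the plunger axis at the collar's foot. Notch and lug sit on a ring clamped at a different angle on each fixture, not measured: the notch's middle lies 0.86 to 1.43 rad clockwise of the locked position, the lug stops the pin about 0.035 rad past it, 23 mm from the axis. Over 20 N between handle and collar (0.3 Nm of twist on the lug) counts as forcing.

How it is judged:
On the way, in this order (a step that is already met when the one before it is completed fails the run):
1. the plunger rests retracted in its notch, let go, with the slide still at its starting place (value of joint lift between 0.0068 and 0.0092 m and value of joint turn above 0.7 rad and contact force between the fingers and t_handle below 0.3 N and value of joint slide below 0.01 m), for 0.2 s.
2. the slide has reached the end stop (value of joint slide above 0.0995 m and value of joint lift between 0.0068 and 0.0092 m and value of joint turn above 0.7 rad), for 0.1 s.
At the end, for the whole second after the job is handed in: The plunger is parked in its rest notch (lift 6.8 to 9.2 mm, turned over 0.7 rad), the slide is home within 2.5 mm of the end stop (joint value over 0.0995 m) and at rest, and both are let go (all of step 2 and contact force between the fingers and t_handle below 0.3 N and contact force between the fingers and carriage below 0.3 N and linear speed of carriage below 0.005 m/s); the robot touches nothing.
It fails at once if handle forced: over 20 N between the T-handle and its collar or stop (contact force between t_handle and cam above 20 N).
It fails at once if slide forced against the plunger's nose with over 25 N (contact force between t_handle and carriage above 25 N).
It fails at once if slide slammed or pressed on the end stop with over 25 N (contact force between carriage and end_stop above 25 N).
It fails at once if a loose thing nearby (nut, carton or tape roll) was moved by more than 20 mm (distance of any of nut, bearing_box, tape from where it was at the start of the episode above 0.02 m).
It also fails if it takes over 72 s, if anything falls off the work surface, if the arm or the gripper's body presses on something with over 40 N, if the wrist force passes 120 N, or if a joint passes its speed limit or range.

## Robot

A 6-joint arm with a two-finger parallel gripper is mounted at the origin on the work surface; the furniture and walls round the work are solid. World frame = base frame: x ahead of the robot, y to its left, z up, the work surface at z = 0. Lengths are in m, angles in rad, forces in N, time in s.
With the tool pointing down it reaches from about 0.3 to 0.85 m from the base axis. Payload 4.2 kg.
Tool frame: the origin (TCP) lies on the front face of the gripper's body, between the roots of the fingers; the fingertips stand 78 mm ahead of it and the grasp point (between the pads) lies 60 mm ahead of it; z points along the fingers, y is the line along which they close (so a half turn about z gives the same grasp; the last joint's range is limited). The gripper opens to 91 mm and grips with 3 to 60 N. Pads are 32 mm wide; open, the fingers measure 118 mm over their backs; the gripper's body (76 mm by 178 mm) begins 60 mm behind the grasp point.
Start: joints at [1.293, 0.32, 1.565, -0, 1.257, -0.02], TCP at [0.147, 0.556, 0.292] pointing down, gripper open.
Joint ranges: [-3.11, 3.11], [-0.84, 2.01], [0.21, 2.61], [-1.34, 4.49], [0.05, 2.63], [-2.56, 2.56]. Speed limits (rad/s): [2.57, 2.57, 3.14, 3.14, 3.14, 3.14].

## Interface

Orientations are given as a rotation vector (axis times angle).
In Python, from rig import state, read_camera, camera_model, hand_in gives the robot as it stands. The module is installed in compiled form; this text tells all that it offers.
- The arm moves only by the tool arm_command, never from a script. Its argument "motion" is a list of rows, each a list of 5 numbers: the gripper command: -1 is shut, 1 is fully open, values between are in proportion, then the shift along the tool's x, y, z in m, then the turn about the tool's z in rad. In form: [[fingers, x, y, z, turn], ...]. A call has exactly 5 rows; each row shifts and turns the commanded pose from where the row before left it, along the tool's axes as they then stand; what a row does not reach is not made up. A row lasts 1/8 s, in which the tool goes at most 62.5 mm and 10.7 degrees, less where a joint would pass 70% of its speed; a pose out of reach is approached as far as the arm can. A call is refused whole if a number of a shift passes 0.0625 or a number of a turn 0.188, either way. A call with a gripper value outside its range is refused whole. The fingers move at their own pace and stop on an object; "squeeze" is the grip in N (left out, the last holds). Time passes only in rows, so rows that do not move let the fingers close, or fill a call up. It gives the time, the measured TCP pose, the force, the opening and the grip force at its end, in the units of the state.
- state(): the state, without advancing time (a new reading comes with each control period).
- read_camera(name): name is "scene" or "top" or "wrist"; returns the picture (480x640x3 uint8, blue, green, red); there is no depth.
- camera_model(name): a dict with "K" (3x3 intrinsics, pixels), "xyz" and "attitude" of the camera in the world. Camera axes: x right, y down, z forward; pixel columns grow to the right and rows downward; lengths in m; the calibration is good to about 2 mm. A picture is of the moment at which its call begins: read the wrist's pose just before it. camera_model takes no time and is no camera call; for the wrist camera it gives the pose at the moment of the call.
- hand_in(): hands the job in; it is judged then, once.
The state is a dict: "t": time; "q": joint angles; "qvel": joint speeds; "joint_torque": joint torques, N m; "tcp_pos": TCP position; "orientation": TCP orientation; "force": force on the tool from outside, world axes, zero at the start; "ft_torque": the same for the moment, N m; "finger_gap": finger opening in m; "grasp_force": force on a finger pad.
Only numpy, scipy, OpenCV 4.12 (cv2) and the standard library are available. Lean on these libraries where they do the work, as an engineer would, in place of code of your own. Each camera call takes 0.05 s, during which the arm holds its last target. There are 200 camera calls.

## Working session

There is one attempt and no reset: what is moved stays moved. The work goes in short steps, Python scripts to look and compute and a tool call to move; the robot and the scene stay as the last step left them, time stands still between calls to the robot, and variables do not carry over. Pictures are saved under pics/ and viewed, at most 10 in all, crops included, and the job is handed in when it is done.

Besides the shell and the picture viewer there is one more tool, called after "Call:" by a JSON object that holds its "api" and its "payload", one argument or row to a line. arm_command: Moves the arm, as the interface text tells. Its arguments: {"type":"object","properties":{"motion":{"type":"array","items":{"type":"array","items":{"type":"number"}}},"squeeze":{"type":"number"}},"required":["motion"]}

```bash
mkdir -p pics; python3 - <<'E'
from rig import *
import cv2
s=state();print(s)
for n in("scene","top"):
    cv2.imwrite(f"pics/{n}0.png",read_camera(n));print(n,camera_model(n))
print(camera_model("wrist"))
E
```

```text
{'t': 0.0, 'q': array([ 1.29300361e+00,  3.20258656e-01,  1.56567554e+00, -9.17398294e-06,
        1.25743641e+00, -1.99998066e-02]), 'qvel': array([ 9.48307321e-04,  2.33628714e-03, -1.92192194e-04, -3.50933727e-05,
       -5.58547678e-05,  7.86203282e-05]), 'joint_torque': array([ 3.86851734e-04, -4.12472177e+01, -2.31971633e+01,  7.27608288e-02,
        4.57893033e-02, -1.48570421e-04]), 'tcp_pos': array([0.14649076, 0.55563025, 0.29144063]), 'orientation': array([-4.03782414e-01, -3.11527745e+00,  2.76370419e-03]), 'force': array([-0.28841138, -0.84783166, -0.12612459]), 'ft_torque': array([ 0.01183864, -0.01611955, -0.01569848]), 'grasp_force': 0.0, 'finger_gap': 0.09117251664863935}
scene {'K': array([[456.02974057,   0.        , 328.35664135],
       [  0.        , 456.02974057, 226.41501768],
       [  0.        ,   0.        ,   1.        ]]), 'xyz': array([ 0.17462424, -0.51391195,  0.64631502]), 'attitude': array([-2.26119432,  0.61052395, -0.28113311])}
top {'K': array([[620.70983025,   0.        , 324.86288146],
       [  0.        , 620.70983025, 221.33315128],
       [  0.        ,   0.        ,   1.        ]]), 'xyz': array([ 0.24378445, -0.00801681,  1.41865894]), 'attitude': array([-2.12891737,  2.13362554, -0.19275618])}
{'K': array([[341.44841962,   0.        , 322.86254983],
       [  0.        , 341.44841962, 237.49551502],
       [  0.        ,   0.        ,   1.        ]]), 'xyz': array([0.07151182, 0.57595747, 0.38468383]), 'attitude': array([2.30378461, 1.77542148, 0.2476731 ])}
```

View pics/top0.png

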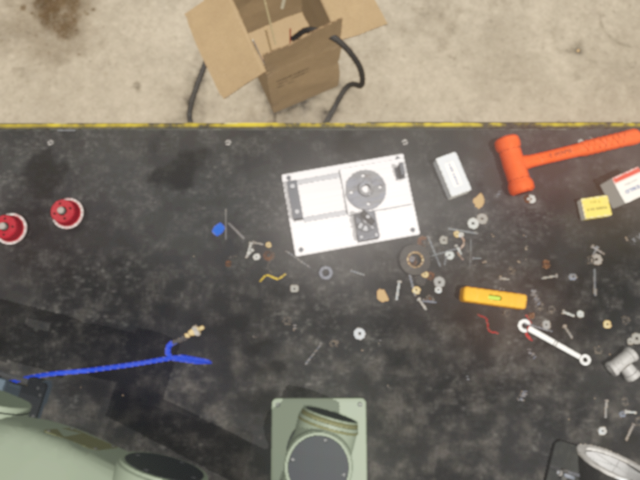

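View pics/scene0.png

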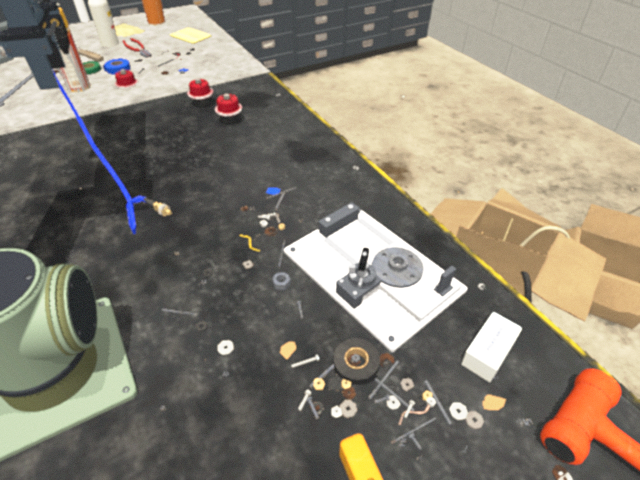

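The top view shows the plate with corners near (283,174), (405,154), (418,234) and (297,255). The end stop is at left (293,200), the T-handle around (365,225), the tab at (399,170), the tape at (414,260) and the carton at (452,175).

```bash
cat > h.py <<'E'
from rig import *
import cv2, numpy as np
from scipy.spatial.transform import Rotation as R
def ray(m,uv,z):
    d=R.from_rotvec(m["attitude"]).apply(np.linalg.inv(m["K"])@[uv[0],uv[1],1]); return m["xyz"]+d*(z-m["xyz"][2])/d[2]
def proj(m,P):
    p=m["K"]@R.from_rotvec(m["attitude"]).inv().apply(np.asarray(P)-m["xyz"]); return p[:2]/p[2]
def fix(c,yaw,p): # fixture -> world
    return R.from_rotvec([0,0,yaw]).apply(p)+np.array([c[0],c[1],0])
E
python3 - <<'E'
from h import *
im=cv2.imread("pics/top0.png");m=camera_model("top")
mask=cv2.inRange(im,(150,150,150),(255,255,255));mask[:130]=0;mask[280:]=0;mask[:,:260]=0;mask[:,430:]=0
mask=cv2.morphologyEx(mask,cv2.MORPH_OPEN,np.ones((3,3)))
cs=cv2.findContours(mask,0,2)[0];c=max(cs,key=cv2.contourArea)
h=cv2.convexHull(c)[:,0].astype(float)
W=np.array([ray(m,p,.012)[:2] for p in h]).astype(np.float32)
r=cv2.minAreaRect(W);print(r,cv2.boxPoints(r),sep="\n")
b=cv2.boxPoints(r);print([proj(m,[*p,.012]) for p in b])
cv2.imwrite("pics/topc.png",cv2.resize(im[140:280,260:480],None,fx=3.6,fy=3.6,interpolation=cv2.INTER_CUBIC))
E
```

```text
((0.5349665284156799, -0.0722929835319519), (0.19871045649051666, 0.29378628730773926), 10.138778686523438)
[[ 0.41130477  0.05481651]
 [ 0.46302086 -0.23438208]
 [ 0.6586283  -0.19940248]
 [ 0.6069122   0.08979611]]
[array([294.54753419, 257.1536695 ]), array([420.73968385, 234.47574887]), array([403.3961165 , 152.23174036]), array([280.05207386, 173.78700453])]
```

View pics/topc.png

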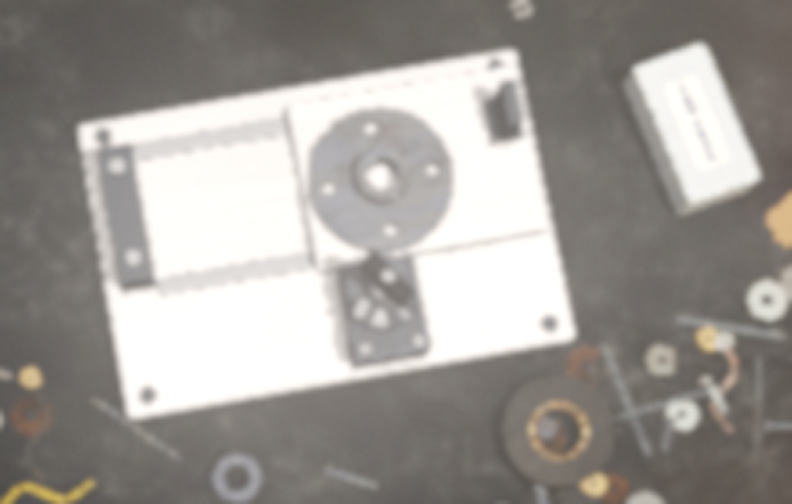

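```bash
cat >> h.py <<'E'
def rows(target,yawy,n):
    "rows (tool frame shift, turn) from the present pose to target xyz with tool-y angle yawy, tool straight down"
    s=state();p=s["tcp_pos"].copy();T=R.from_rotvec(s["orientation"]).as_matrix()
    a=np.arctan2(T[1,1],T[0,1]);da=-(yawy-a);st=(np.array(target)-p)/n;out=[]
    for i in range(n):
        x=np.array([np.cos(a+np.pi/2),np.sin(a+np.pi/2),0]);y=np.array([np.cos(a),np.sin(a),0])
        out.append([round(float(v),4) for v in (st@x,st@y,-st[2],da/n)]);a-=da/n
    return out
E
python3 - <<'E'
from h import *
s=state();T=R.from_rotvec(s["orientation"]);m=camera_model("wrist")
print(T.as_matrix()); print("cam in tool",T.inv().apply(m["xyz"]-s["tcp_pos"]));print((T.inv()*R.from_rotvec(m["attitude"])).as_matrix().round(3))
c=(.535,-.0723);y=np.radians(10.14)
P=fix(c,y,[-.075,-.02,.092]);print(P, proj(camera_model("top"),P),proj(camera_model("scene"),P))
t=P+[0,0,.12]
for r in rows(t,-.785,15):print(r)
E
```

```text
[[-9.66951305e-01  2.54960751e-01 -4.34869421e-04]
 [ 2.54961118e-01  9.66950164e-01 -1.48585934e-03]
 [ 4.16612454e-05 -1.54762842e-03 -9.99998802e-01]]
cam in tool [ 0.07769288  0.00032654 -0.09316478]
[[-0.    -0.961 -0.276]
 [ 1.     0.    -0.   ]
 [ 0.    -0.276  0.961]]
[ 0.46469254 -0.10519166  0.092     ] [366.91561649 228.13046778] [349.88614274 264.57919417]
[-0.0317, -0.0372, 0.0053, 0.1399]
[-0.0366, -0.0324, 0.0053, 0.1399]
[-0.0408, -0.027, 0.0053, 0.1399]
[-0.0441, -0.021, 0.0053, 0.1399]
[-0.0466, -0.0147, 0.0053, 0.1399]
[-0.0482, -0.008, 0.0053, 0.1399]
[-0.0489, -0.0012, 0.0053, 0.1399]
[-0.0486, 0.0056, 0.0053, 0.1399]
[-0.0473, 0.0123, 0.0053, 0.1399]
[-0.0451, 0.0188, 0.0053, 0.1399]
[-0.0421, 0.0249, 0.0053, 0.1399]
[-0.0382, 0.0305, 0.0053, 0.1399]
[-0.0336, 0.0356, 0.0053, 0.1399]
[-0.0283, 0.0399, 0.0053, 0.1399]
[-0.0224, 0.0434, 0.0053, 0.1399]
```

Call:
{"api": "arm_command", "payload": {
  "motion": [
    [1,-0.0317,-0.0372,0.003,0.14],
    [1,-0.0366,-0.0324,0.003,0.14],
    [1,-0.0408,-0.027,0.003,0.14],
    [1,-0.0441,-0.021,0.003,0.14],
    [1,-0.0466,-0.0147,0.003,0.14]
  ]
}}

```text
t: 0.72
tcp_pos: [0.2528, 0.3342, 0.2769]
orientation: [1.453, 2.785, -0.0]
force: [0.7, -0.3, -0.7]
finger_gap: 0.0913
grasp_force: 0.0
```

Call:
{"api": "arm_command", "payload": {
  "motion": [
    [1,-0.0482,-0.008,0.003,0.14],
    [1,-0.0489,-0.0012,0.003,0.14],
    [1,-0.0486,0.0056,0.003,0.14],
    [1,-0.0473,0.0123,0.003,0.14],
    [1,-0.0451,0.0188,0.003,0.14]
  ]
}}

```text
t: 1.35
tcp_pos: [0.3586, 0.1139, 0.2621]
orientation: [-2.321, -2.117, -0.0]
force: [0.6, 0.7, 0.4]
finger_gap: 0.0911
grasp_force: 0.0
```

Call:
{"api": "arm_command", "payload": {
  "motion": [
    [1,-0.0421,0.0249,0.003,0.14],
    [1,-0.0382,0.0305,0.003,0.14],
    [1,-0.0336,0.0356,0.003,0.14],
    [1,-0.0283,0.0399,0.003,0.14],
    [1,-0.0224,0.0434,0.003,0.14]
  ]
}}

```text
t: 1.98
tcp_pos: [0.4644, -0.1066, 0.2469]
orientation: [-2.906, -1.192, 0.0]
force: [0.6, 0.5, 0.4]
finger_gap: 0.091
grasp_force: 0.0
```

```bash
python3 - <<'E'
from h import *
s=state();m=camera_model("wrist");im=read_camera("wrist");cv2.imwrite("pics/w1.png",im)
print(s["t"],s["tcp_pos"],s["orientation"],s["q"].round(3),s["force"])
import json;json.dump({k:v.tolist() for k,v in m.items()},open("w1.json","w"))
P=fix((.535,-.0723),np.radians(10.14),[-.075,-.02,.104]);print(proj(m,P),proj(m,P-[0,0,.06]))
E
```

```text
1.975 [ 0.46439009 -0.1066202   0.24686258] [-2.90598589e+00 -1.19227551e+00  2.63412083e-04] [-0.25   0.202  1.851  0.     1.089  0.542] [0.62402556 0.53767681 0.44206696]
[321.5545478  250.07885305] [321.79887065 229.234726  ]
```

View pics/w1.png

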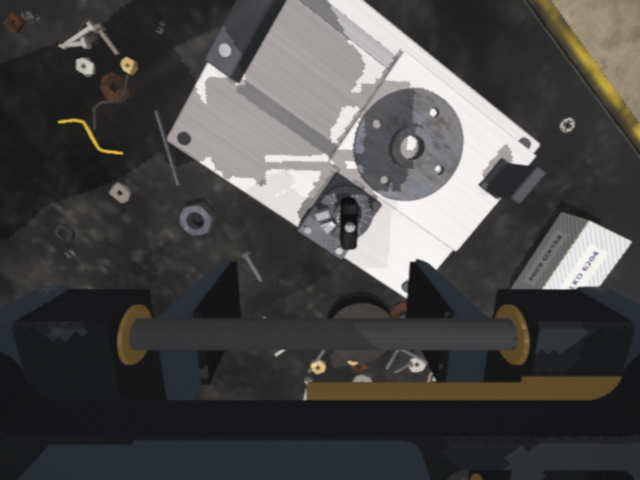

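The wrist view shows the T-bar at about (349,222), the flange at (409,145), the tab at (505,180), the nut at (197,219) and the carton at right. The fixture's origin is clearly not the plate's middle, so I'll locate the handle directly.

```bash
python3 - <<'E'
from h import *
im=cv2.imread("pics/w1.png")
a=cv2.resize(im[165:275,290:410],None,fx=5,fy=5,interpolation=cv2.INTER_CUBIC)
b=cv2.resize(im[140:220,460:560],None,fx=2,fy=2,interpolation=cv2.INTER_CUBIC)
o=np.zeros((550,800,3),np.uint8);o[:,:600]=a;o[:160,600:800]=b
cv2.imwrite("pics/w1c.png",cv2.convertScaleAbs(o,alpha=1.4,beta=20))
E
```

```text
(no output)
```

View pics/w1c.png

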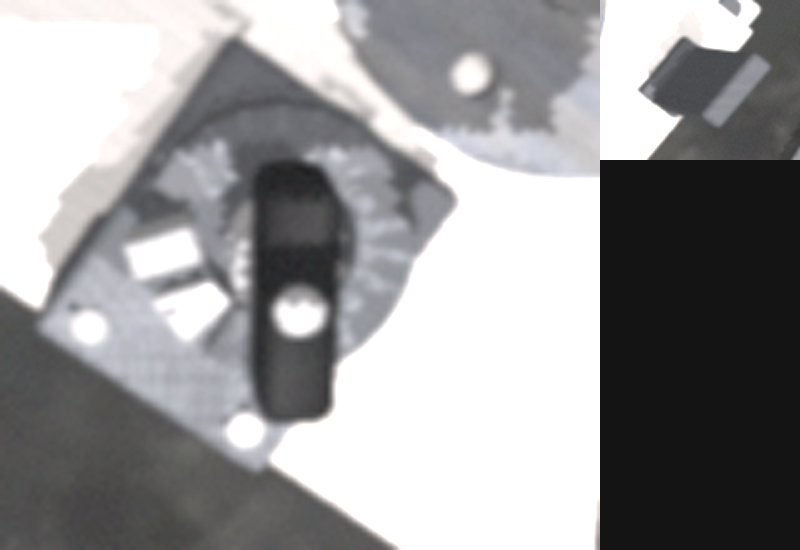

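```bash
python3 - <<'E'
from h import *
import json
m={k:np.array(v) for k,v in json.load(open("w1.json")).items()}
Z=lambda p:((p-np.array([290,165]))*5).round(0).tolist()
u=lambda z:(290+z[0]/5,165+z[1]/5)
# bar direction: left edge zoomed (257,200)-(258,400) -> tool x direction approx
A=ray(m,u((297,250)),.104);B=ray(m,u((296,410)),.104);d=B-A;print("bar dir",np.degrees(np.arctan2(d[1],d[0])))
d/=np.linalg.norm(d);n=np.array([-d[1],d[0],0])
for h in((300,312),(297,300),(296,330)):
    C=ray(m,u(h),.104);print(h,C.round(4), [Z(proj(m,C+a*.018*d+b*.006*n-[0,0,k])) for k in(0,.024) for a,b in((1,1),(1,-1),(-1,-1),(-1,1))], "collar", Z(proj(m,C-[0,0,.06])), Z(proj(m,C-[0,0,.06]+.0245*n)),Z(proj(m,C-[0,0,.06]-.0245*n)),Z(proj(m,C-[0,0,.06]-.0245*d)),Z(proj(m,C-[0,0,.06]+.0245*d)), "top",proj(camera_model("top"),C-[0,0,.012]))
# bracket edge directions for yaw
for p,q in(((40,325),(262,470)),((48,300),(235,38))):
    d=ray(m,u(q),.044)-ray(m,u(p),.044);print("edge",np.degrees(np.arctan2(d[1],d[0])))
t=np.array([[600+0,0]])
v=lambda z:(460+(z[0]-600)/2,140+z[1]/2)
for z in((703,122),(715,127),(770,62),(758,53)): print("tab top",ray(m,v(z),.076).round(4))
E
```

```text
bar dir -134.51304496390068
(300, 312) [ 0.4911 -0.1077  0.104 ] [[340.0, 431.0], [258.0, 432.0], [258.0, 188.0], [344.0, 186.0], [325.0, 384.0], [250.0, 385.0], [250.0, 160.0], [328.0, 159.0]] collar [274.0, 228.0] [413.0, 226.0] [135.0, 230.0] [274.0, 88.0] [274.0, 361.0] top [367.89522787 216.16944524]
(297, 300) [ 0.492  -0.1061  0.104 ] [[338.0, 420.0], [255.0, 421.0], [255.0, 175.0], [341.0, 174.0], [323.0, 373.0], [247.0, 374.0], [247.0, 149.0], [325.0, 147.0]] collar [272.0, 218.0] [411.0, 216.0] [132.0, 220.0] [272.0, 78.0] [271.0, 352.0] top [367.16782445 215.75153905]
(296, 330) [ 0.4888 -0.1092  0.104 ] [[336.0, 449.0], [254.0, 450.0], [254.0, 207.0], [340.0, 205.0], [322.0, 400.0], [247.0, 401.0], [246.0, 177.0], [324.0, 176.0]] collar [271.0, 243.0] [409.0, 241.0] [132.0, 245.0] [271.0, 104.0] [271.0, 376.0] top [368.59998261 217.18653809]
edge -79.78357664243975
edge 9.156659933026393
tab top [ 0.5909 -0.1888  0.076 ]
tab top [ 0.593  -0.1938  0.076 ]
tab top [ 0.6228 -0.1883  0.076 ]
tab top [ 0.6216 -0.1823  0.076 ]
```

The bar's top face runs from about (342,202) to (356,248) with its axis dot at (350,227). The collar's notch and lug parts are at left, (322,215) and (329,227), so the pin points at the robot and turns toward them. That puts the axis at about (0.491, -0.1075).

```bash
python3 - <<'E'
from h import *
print(rows([.4912,-.1075,.195],np.radians(-44.8),5))
E
```

```text
[[0.0039, 0.0028, 0.0103, -0.003], [0.0039, 0.0028, 0.0103, -0.003], [0.0039, 0.0029, 0.0103, -0.003], [0.0039, 0.0029, 0.0103, -0.003], [0.0039, 0.0029, 0.0103, -0.003]]
```

Call:
{"api": "arm_command", "payload": {
  "motion": [
    [1,0.005,0.0036,0.0125,-0.003],
    [1,0.005,0.0036,0.0125,-0.003],
    [1,0.005,0.0036,0.0125,-0.003],
    [1,0.0045,0.0034,0.0145,-0.003],
    [1,0,0,0,0]
  ]
}}

```text
t: 2.65
tcp_pos: [0.4875, -0.1005, 0.1938]
orientation: [-2.894, -1.219, 0.004]
force: [-0.4, -0.5, 0.4]
finger_gap: 0.0914
grasp_force: 0.0
```

```bash
python3 - <<'E'
from h import *
import json
s=state();m=camera_model("wrist");im=read_camera("wrist");cv2.imwrite("pics/w2f.png",im)
print(s["t"],s["tcp_pos"],s["orientation"],s["q"].round(3),s["force"],s["ft_torque"])
json.dump({k:v.tolist() for k,v in m.items()},open("w2.json","w"))
P=np.array([.4912,-.1075,.104]);print(proj(m,P),proj(m,P-[0,0,.06]))
u,v=proj(m,P).astype(int)
x0,y0=u-75,v-75;print(x0,y0)
cv2.imwrite("pics/w2.png",cv2.convertScaleAbs(cv2.resize(im[y0:y0+120,x0:x0+150],None,fx=5,fy=5,interpolation=cv2.INTER_CUBIC),alpha=1.4,beta=20))
E
```

```text
2.65 [ 0.48751195 -0.1004781   0.193787  ] [-2.89368905 -1.21850354  0.00377256] [-0.226  0.289  1.882  0.     0.973  0.547] [-0.4181929  -0.49138626  0.43324133] [-0.07479845  0.09943675  0.02261248]
[335.88120721 284.32950786] [333.10675277 251.56938373]
260 209
```

View pics/w2.png

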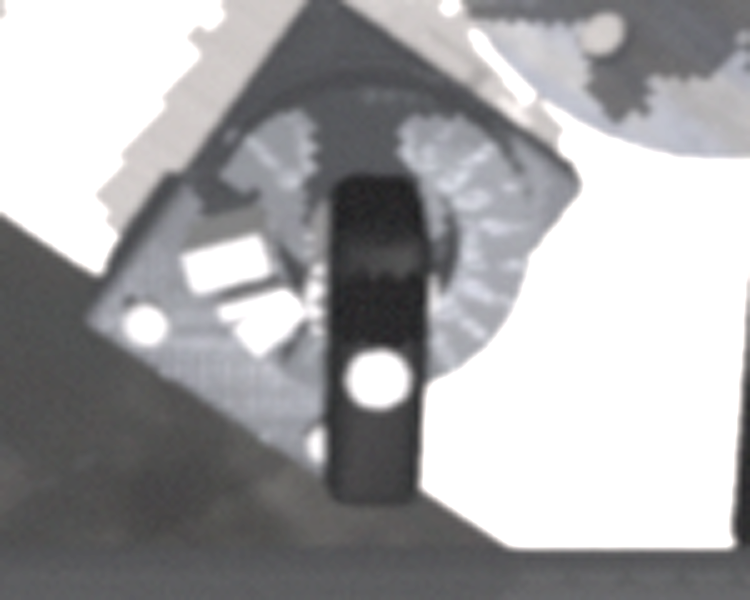

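```bash
python3 - <<'E'
from h import *
import json
m={k:np.array(v) for k,v in json.load(open("w2.json")).items()}
u=lambda z:ray(m,(260+z[0]/5,209+z[1]/5),.104)
print(u((378,379)))
for p,q in(((330,300),(330,490)),((426,300),(418,485)),((378,300),(374,490))):
    d=u(q)-u(p);print(np.degrees(np.arctan2(d[1],d[0])),np.linalg.norm(d))
s=state();T=R.from_rotvec(s["orientation"]).as_matrix();print(s["tcp_pos"],np.degrees(np.arctan2(T[1,1],T[0,1])))
print(T.T@(np.array([.4912,-.1075,.153])-s["tcp_pos"]))
E
```

```text
[ 0.49087853 -0.10759991  0.104     ]
-134.191050918821 0.02405945683646222
-135.61460787777187 0.02340884123568622
-134.87248296878712 0.024059286026594504
[ 0.487741   -0.10073868  0.19458208] -44.35279074536945
[-0.00238624  0.0072562   0.04157407]
```

Call:
{"api": "arm_command", "payload": {
  "motion": [
    [1,-0.0024,0.0072,0,0.008],
    [1,0,0,0.014,0],
    [0.2,0,0,0.014,0],
    [0,0,0,0.0135,0],
    [-0.2,0,0,0,0]
  ],
  "squeeze": 20
}}

```text
t: 3.32
tcp_pos: [0.4904, -0.1077, 0.1522]
orientation: [-2.899, -1.205, 0.004]
force: [-0.7, -0.7, -0.5]
finger_gap: 0.064
grasp_force: 0.0
```

```bash
cat > st.py <<'E'
from h import *
s=state();T=R.from_rotvec(s["orientation"]).as_matrix()
print("t",s["t"],s["tcp_pos"].round(4),"yaw",np.degrees(np.arctan2(T[1,1],T[0,1])).round(2),"F",s["force"].round(2),"M",s["ft_torque"].round(3),"gap",round(s["finger_gap"],4),"gf",round(s["grasp_force"],2),"q",s["q"].round(3))
E
python3 st.py
```

```text
t 3.325 [ 0.4904 -0.1077  0.1522] yaw -44.87 F [-0.71 -0.65 -0.46] M [-0.096  0.087  0.023] gap 0.064 gf 0.0 q [-0.239  0.345  1.925  0.     0.875  0.544]
```

Positioned. Close the fingers.

Call:
{"api": "arm_command", "payload": {
  "motion": [
    [-0.5,0.0006,0.0004,0,0],
    [-0.7,0,0,0,0],
    [-1,0,0,0,0],
    [-1,0,0,0,0],
    [-1,0,0,0,0]
  ],
  "squeeze": 25
}}

```text
t: 3.95
tcp_pos: [0.4912, -0.107, 0.1537]
orientation: [-2.899, -1.203, 0.002]
force: [-2.1, 3.0, 3.3]
finger_gap: 0.0157
grasp_force: 25.0
```

```bash
python3 st.py
```

```text
t 3.95 [ 0.4912 -0.107   0.1537] yaw -44.91 F [-2.15  3.01  3.28] M [ 0.571  0.684 -0.064] gap 0.0157 gf 25.02 q [-0.238  0.343  1.923  0.002  0.878  0.544]
```

Call:
{"api": "arm_command", "payload": {
  "motion": [
    [-1,0,0,0,0],
    [-1,0,0,0,0],
    [-1,0,0,0,0],
    [-1,0,0,0,0],
    [-1,0,0,0,0]
  ]
}}

```text
t: 4.58
tcp_pos: [0.4912, -0.107, 0.1538]
orientation: [-2.899, -1.204, 0.002]
force: [-4.2, 4.9, 3.5]
finger_gap: 0.0158
grasp_force: 25.0
```

```bash
python3 st.py; python3 - <<'E'
from h import *
im=read_camera("wrist");s=read_camera("scene")
o=np.hstack([cv2.resize(im[200:400,230:430],(400,400)),cv2.resize(s[200:320,290:410],(400,400),interpolation=2)])
cv2.imwrite("pics/g.png",cv2.convertScaleAbs(o,alpha=1.5,beta=20))
E
```

```text
t 4.575 [ 0.4912 -0.107   0.1538] yaw -44.88 F [-4.24  4.88  3.48] M [0.759 0.668 0.014] gap 0.0158 gf 25.0 q [-0.238  0.343  1.923  0.002  0.878  0.544]
```

View pics/g.png

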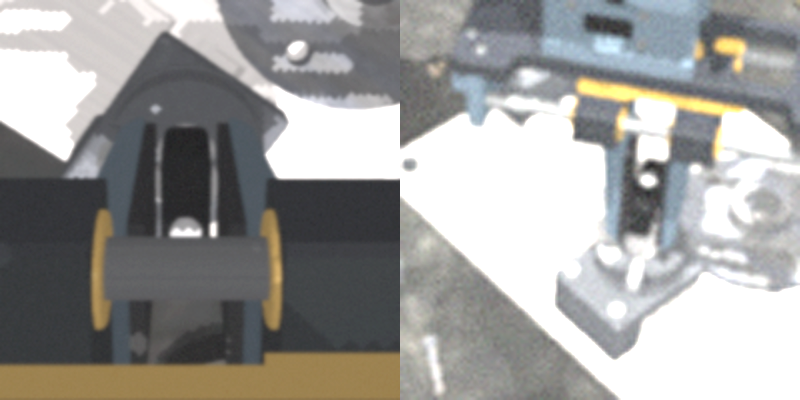

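The wrist and scene crops show the bar held between the pads, centred around (188,200) in the crop, with a thin gap on each side. I'll relax the side load and lift a little as a test.

Call:
{"api": "arm_command", "payload": {
  "motion": [
    [-1,0,-0.0006,0,0],
    [-1,0,0,-0.002,0],
    [-1,0,0,-0.002,0],
    [-1,0,0,-0.002,0],
    [-1,0,0,0,0]
  ]
}}

```text
t: 5.3
tcp_pos: [0.4911, -0.107, 0.1592]
orientation: [-2.9, -1.205, 0.002]
force: [-0.7, 4.5, -8.9]
finger_gap: 0.0157
grasp_force: 25.0
```

```bash
python3 st.py
```

```text
t 5.3 [ 0.4911 -0.107   0.1592] yaw -44.88 F [-0.74  4.5  -8.92] M [ 0.909  0.248 -0.   ] gap 0.0157 gf 25.0 q [-2.380e-01  3.360e-01  1.917e+00  1.000e-03  8.910e-01  5.450e-01]
```

Call:
{"api": "arm_command", "payload": {
  "motion": [
    [-1,0,-0.0003,-0.002,0],
    [-1,0,0,-0.002,0],
    [-1,0,0,-0.002,0],
    [-1,0,0,-0.0026,0],
    [-1,0,0,0,0]
  ]
}}

```text
t: 5.92
tcp_pos: [0.4911, -0.107, 0.1681]
orientation: [-2.9, -1.205, 0.001]
force: [-0.3, 4.9, -11.5]
finger_gap: 0.0156
grasp_force: 25.0
```

```bash
python3 st.py
```

```text
t 5.925 [ 0.4911 -0.107   0.1681] yaw -44.87 F [ -0.26   4.9  -11.45] M [ 0.898  0.135 -0.019] gap 0.0156 gf 25.0 q [-0.238  0.325  1.906  0.     0.911  0.545]
```

Call:
{"api": "arm_command", "payload": {
  "motion": [
    [-1,0,0,0,0.03],
    [-1,0,0,0,0.07],
    [-1,0,0,0,0.07],
    [-1,0,0,0,0.03],
    [-1,0,0,0,0]
  ]
}}

```text
t: 6.55
tcp_pos: [0.4911, -0.107, 0.168]
orientation: [-3.006, -0.91, 0.001]
force: [-0.4, 4.5, -12.4]
finger_gap: 0.016
grasp_force: 25.0
```

```bash
python3 st.py
```

```text
t 6.55 [ 0.4911 -0.107   0.168 ] yaw -56.32 F [ -0.36   4.45 -12.37] M [0.857 0.201 0.029] gap 0.016 gf 25.0 q [-0.238  0.325  1.906  0.     0.911  0.745]
```

Call:
{"api": "arm_command", "payload": {
  "motion": [
    [-1,0,0,0,0.08],
    [-1,0,0,0,0.1],
    [-1,0,0,0,0.1],
    [-1,0,0,0,0.08],
    [-1,0,0,0,0]
  ]
}}

```text
t: 7.18
tcp_pos: [0.4911, -0.1071, 0.168]
orientation: [-3.12, -0.359, 0.001]
force: [-0.1, 5.2, -13.1]
finger_gap: 0.016
grasp_force: 25.0
```

```bash
python3 st.py; python3 - <<'E'
from h import *
im=read_camera("wrist")
cv2.imwrite("pics/g2.png",cv2.convertScaleAbs(cv2.resize(im[180:340,220:420],(800,600),interpolation=2),alpha=1.7,beta=25))
E
```

```text
t 7.175 [ 0.4911 -0.1071  0.168 ] yaw -76.88 F [ -0.14   5.24 -13.08] M [ 0.946  0.264 -0.017] gap 0.016 gf 25.0 q [-0.238  0.325  1.906  0.     0.911  1.104]
```

View pics/g2.png

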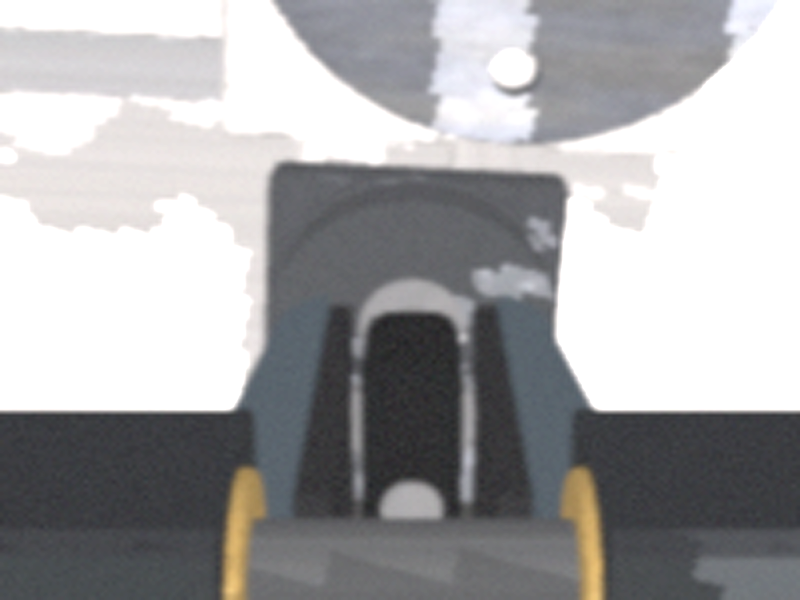

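The crop shows the bar turned with the gripper, with no sign of slip. Next I'll estimate the lug angle from the earlier picture and turn further at the same time.

Call:
{"api": "arm_command", "payload": {
  "motion": [
    [-1,0,0,0,0.06],
    [-1,0,0,0,0.07],
    [-1,0,0,0,0.07],
    [-1,0,0,0,0.04],
    [-1,0,0,0,0]
  ]
}}

```text
t: 7.85
tcp_pos: [0.4911, -0.1071, 0.1681]
orientation: [-3.141, 0.017, 0.002]
force: [-0.3, 4.9, -11.6]
finger_gap: 0.0159
grasp_force: 25.0
```

```bash
python3 st.py; python3 - <<'E'
from h import *
import json
m={k:np.array(v) for k,v in json.load(open("w2.json")).items()}
C=np.array([.4911,-.1075])
for z in(.056,.06,.064,.068):
  o=[]
  for p in((180,262),(190,295),(275,268),(262,232),(217,300),(290,285),(303,307),(258,357)):
    w=ray(m,(260+p[0]/5,209+p[1]/5),z)[:2]-C
    a=np.arctan2(w[1],w[0]);o.append((p,round(float((np.radians(-134.9)-a)%(2*np.pi)),2),round(1e3*float(np.linalg.norm(w)),1)))
  print(z,o)
E
```

```text
t 7.85 [ 0.4911 -0.1071  0.1681] yaw -90.6 F [ -0.26   4.89 -11.61] M [0.953 0.241 0.002] gap 0.0159 gf 25.0 q [-0.238  0.325  1.906  0.     0.911  1.344]
0.056 [((180, 262), 1.44, 27.1), ((190, 295), 1.24, 26.9), ((275, 268), 1.25, 13.9), ((262, 232), 1.64, 15.1), ((217, 300), 1.16, 23.5), ((290, 285), 1.0, 13.1), ((303, 307), 0.72, 13.8), ((258, 357), 0.71, 24.0)]
0.06 [((180, 262), 1.49, 26.6), ((190, 295), 1.29, 26.1), ((275, 268), 1.35, 13.4), ((262, 232), 1.73, 15.1), ((217, 300), 1.22, 22.7), ((290, 285), 1.11, 12.3), ((303, 307), 0.8, 12.7), ((258, 357), 0.75, 22.7)]
0.064 [((180, 262), 1.54, 26.2), ((190, 295), 1.35, 25.5), ((275, 268), 1.46, 13.1), ((262, 232), 1.82, 15.3), ((217, 300), 1.28, 22.0), ((290, 285), 1.22, 11.6), ((303, 307), 0.9, 11.6), ((258, 357), 0.8, 21.3)]
0.068 [((180, 262), 1.6, 25.9), ((190, 295), 1.41, 24.9), ((275, 268), 1.57, 12.9), ((262, 232), 1.91, 15.6), ((217, 300), 1.35, 21.4), ((290, 285), 1.35, 11.1), ((303, 307), 1.01, 10.7), ((258, 357), 0.86, 20.1)]
```

The earlier picture puts the ledge end at about 1.16 rad and the lug face at about 1.41 rad. That puts the notch middle near 1.285 and lug contact near 1.32. The handle is at 0.80 now, so turn to 1.16.

Call:
{"api": "arm_command", "payload": {
  "motion": [
    [-1,0,0,0,0.08],
    [-1,0,0,0,0.11],
    [-1,0,0,0,0.11],
    [-1,0,0,0,0.06],
    [-1,0,0,0,0]
  ]
}}

```text
t: 8.48
tcp_pos: [0.4911, -0.1071, 0.1682]
orientation: [-3.088, 0.578, 0.001]
force: [-1.1, 4.6, -12.8]
finger_gap: 0.0161
grasp_force: 25.0
```

```bash
python3 st.py
```

```text
t 8.475 [ 0.4911 -0.1071  0.1682] yaw -111.21 F [ -1.1    4.57 -12.8 ] M [ 0.938  0.331 -0.021] gap 0.0161 gf 25.0 q [-0.238  0.325  1.906  0.     0.911  1.703]
```

Call:
{"api": "arm_command", "payload": {
  "motion": [
    [-1,0,0,0,0.015],
    [-1,0,0,0,0.015],
    [-1,0,0,0,0.015],
    [-1,0,0,0,0],
    [-1,0,0,0,0]
  ]
}}

```text
t: 9.1
tcp_pos: [0.4911, -0.1071, 0.1682]
orientation: [-3.074, 0.65, 0.001]
force: [-1.4, 5.1, -13.0]
finger_gap: 0.0159
grasp_force: 25.0
```

```bash
python3 st.py
```

```text
t 9.1 [ 0.4911 -0.1071  0.1682] yaw -113.89 F [ -1.42   5.15 -12.98] M [ 0.927  0.389 -0.036] gap 0.0159 gf 25.0 q [-0.238  0.325  1.906  0.     0.912  1.75 ]
```

Call:
{"api": "arm_command", "payload": {
  "motion": [
    [-1,0,0,0,0.015],
    [-1,0,0,0,0.015],
    [-1,0,0,0,0.01],
    [-1,0,0,0,0],
    [-1,0,0,0,0]
  ]
}}

```text
t: 9.72
tcp_pos: [0.4912, -0.1072, 0.1682]
orientation: [-3.06, 0.711, 0.001]
force: [-2.2, 4.7, -12.3]
finger_gap: 0.016
grasp_force: 25.0
```

```bash
python3 st.py
```

```text
t 9.725 [ 0.4912 -0.1072  0.1682] yaw -116.17 F [ -2.22   4.67 -12.31] M [ 0.89   0.427 -0.046] gap 0.016 gf 25.0 q [-0.238  0.325  1.906  0.     0.911  1.79 ]
```

Call:
{"api": "arm_command", "payload": {
  "motion": [
    [-1,0,0,0,0.01],
    [-1,0,0,0,0.01],
    [-1,0,0,0,0.005],
    [-1,0,0,0,0],
    [-1,0,0,0,0]
  ]
}}

```text
t: 10.35
tcp_pos: [0.4911, -0.1071, 0.1682]
orientation: [-3.051, 0.749, 0.001]
force: [-2.0, 5.5, -13.4]
finger_gap: 0.0161
grasp_force: 25.0
```

```bash
python3 st.py
```

```text
t 10.35 [ 0.4911 -0.1071  0.1682] yaw -117.6 F [ -1.96   5.53 -13.37] M [ 0.949  0.382 -0.057] gap 0.0161 gf 25.0 q [-0.238  0.325  1.906  0.     0.912  1.815]
```

Call:
{"api": "arm_command", "payload": {
  "motion": [
    [-1,0,0,0,0.01],
    [-1,0,0,0,0.01],
    [-1,0,0,0,0],
    [-1,0,0,0,0],
    [-1,0,0,0,0]
  ]
}}

```text
t: 10.98
tcp_pos: [0.4911, -0.1071, 0.1682]
orientation: [3.043, -0.78, -0.001]
force: [-2.1, 5.3, -12.9]
finger_gap: 0.0158
grasp_force: 25.0
```

```bash
python3 st.py
```

```text
t 10.975 [ 0.4911 -0.1071  0.1682] yaw -118.75 F [ -2.06   5.27 -12.92] M [ 0.929  0.472 -0.01 ] gap 0.0158 gf 25.0 q [-0.238  0.325  1.906  0.     0.912  1.835]
```

Call:
{"api": "arm_command", "payload": {
  "motion": [
    [-1,0,0,0,0.01],
    [-1,0,0,0,0.005],
    [-1,0,0,0,0],
    [-1,0,0,0,0],
    [-1,0,0,0,0]
  ]
}}

```text
t: 11.6
tcp_pos: [0.4911, -0.1072, 0.1682]
orientation: [3.037, -0.803, -0.001]
force: [-1.6, 4.3, -12.7]
finger_gap: 0.0157
grasp_force: 25.0
```

```bash
python3 st.py
```

```text
t 11.6 [ 0.4911 -0.1072  0.1682] yaw -119.61 F [ -1.63   4.28 -12.7 ] M [0.885 0.475 0.003] gap 0.0157 gf 25.0 q [-0.238  0.325  1.906 -0.     0.912  1.85 ]
```

Call:
{"api": "arm_command", "payload": {
  "motion": [
    [-1,0,0,0,0.01],
    [-1,0,0,0,0.005],
    [-1,0,0,0,0],
    [-1,0,0,0,0],
    [-1,0,0,0,0]
  ]
}}

```text
t: 12.22
tcp_pos: [0.4911, -0.1071, 0.1682]
orientation: [3.031, -0.825, -0.001]
force: [-1.9, 5.0, -12.3]
finger_gap: 0.0159
grasp_force: 25.0
```

```bash
python3 st.py
```

```text
t 12.225 [ 0.4911 -0.1071  0.1682] yaw -120.47 F [ -1.86   5.04 -12.32] M [0.907 0.422 0.028] gap 0.0159 gf 25.0 q [-0.238  0.325  1.906 -0.     0.912  1.865]
```

Call:
{"api": "arm_command", "payload": {
  "motion": [
    [-1,0,0,0,0.01],
    [-1,0,0,0,0.005],
    [-1,0,0,0,0],
    [-1,0,0,0,0],
    [-1,0,0,0,0]
  ]
}}

```text
t: 12.85
tcp_pos: [0.4911, -0.1072, 0.1682]
orientation: [3.025, -0.848, -0.001]
force: [-1.7, 5.0, -12.8]
finger_gap: 0.0156
grasp_force: 25.0
```

```bash
python3 st.py
```

```text
t 12.85 [ 0.4911 -0.1072  0.1682] yaw -121.32 F [ -1.68   5.   -12.85] M [ 0.897  0.469 -0.017] gap 0.0156 gf 25.0 q [-0.238  0.325  1.906 -0.     0.912  1.88 ]
```

Call:
{"api": "arm_command", "payload": {
  "motion": [
    [-1,0,0,0,0],
    [-1,0,0,0,0],
    [-1,0,0,0,0],
    [-1,0,0,0,0],
    [-1,0,0,0,0]
  ]
}}

```text
t: 13.48
tcp_pos: [0.4911, -0.1072, 0.1682]
orientation: [3.025, -0.848, -0.001]
force: [-1.2, 4.6, -11.8]
finger_gap: 0.0161
grasp_force: 25.0
```

```bash
python3 st.py
```

```text
t 13.475 [ 0.4911 -0.1072  0.1682] yaw -121.32 F [ -1.17   4.61 -11.78] M [ 0.934  0.484 -0.008] gap 0.0161 gf 25.0 q [-0.238  0.325  1.906 -0.     0.912  1.88 ]
```

Call:
{"api": "arm_command", "payload": {
  "motion": [
    [-1,0,0,0,0.01],
    [-1,0,0,0,0.007],
    [-1,0,0,0,0],
    [-1,0,0,0,0],
    [-1,0,0,0,0]
  ]
}}

```text
t: 14.1
tcp_pos: [0.4911, -0.1072, 0.1682]
orientation: [3.018, -0.874, -0.001]
force: [-1.2, 4.1, -12.3]
finger_gap: 0.0158
grasp_force: 25.0
```

```bash
python3 st.py
```

```text
t 14.1 [ 0.4911 -0.1072  0.1682] yaw -122.29 F [ -1.24   4.11 -12.33] M [0.898 0.491 0.099] gap 0.0158 gf 25.0 q [-0.238  0.325  1.906 -0.     0.912  1.897]
```

Call:
{"api": "arm_command", "payload": {
  "motion": [
    [-1,0,0,0,0.005],
    [-1,0,0,0,0.005],
    [-1,0,0,0,0],
    [-1,0,0,0,0],
    [-1,0,0,0,0]
  ]
}}

```text
t: 14.72
tcp_pos: [0.4911, -0.1072, 0.1682]
orientation: [3.013, -0.888, -0.001]
force: [-1.7, 4.7, -12.8]
finger_gap: 0.0159
grasp_force: 25.0
```

```bash
python3 st.py
```

```text
t 14.725 [ 0.4911 -0.1072  0.1682] yaw -122.86 F [ -1.66   4.68 -12.83] M [0.923 0.435 0.088] gap 0.0159 gf 25.0 q [-0.238  0.325  1.906 -0.     0.912  1.907]
```

Torque appears at a turn of about 1.35, so the lug is met. Back off 0.035 to the notch and lower partway.

Call:
{"api": "arm_command", "payload": {
  "motion": [
    [-1,0,0,0,-0.02],
    [-1,0,0,0,-0.015],
    [-1,0,0,0.0015,0],
    [-1,0,0,0.0015,0],
    [-1,0,0,0,0]
  ]
}}

```text
t: 15.35
tcp_pos: [0.4911, -0.1071, 0.1653]
orientation: [3.028, -0.836, -0.001]
force: [-1.4, 4.3, -11.5]
finger_gap: 0.016
grasp_force: 25.0
```

```bash
python3 st.py
```

```text
t 15.35 [ 0.4911 -0.1071  0.1653] yaw -120.87 F [ -1.41   4.28 -11.54] M [0.976 0.478 0.048] gap 0.016 gf 25.0 q [-0.238  0.328  1.91  -0.     0.904  1.872]
```

Call:
{"api": "arm_command", "payload": {
  "motion": [
    [-1,0,0,0.0005,0],
    [-1,0,0,0.0005,0],
    [-1,0,0,0,0],
    [-1,0,0,0,0],
    [-1,0,0,0,0]
  ]
}}

```text
t: 15.98
tcp_pos: [0.4911, -0.1072, 0.1644]
orientation: [3.028, -0.836, -0.001]
force: [-2.3, 4.9, -11.0]
finger_gap: 0.0158
grasp_force: 25.0
```

```bash
python3 st.py
```

```text
t 15.975 [ 0.4911 -0.1072  0.1644] yaw -120.87 F [ -2.31   4.92 -11.  ] M [0.913 0.493 0.032] gap 0.0158 gf 25.0 q [-0.238  0.329  1.911 -0.     0.902  1.872]
```

Call:
{"api": "arm_command", "payload": {
  "motion": [
    [-1,0,0,0.0005,0],
    [-1,0,0,0.0005,0],
    [-1,0,0,0.0005,0],
    [-1,0,0,0,0],
    [-1,0,0,0,0]
  ]
}}

```text
t: 16.6
tcp_pos: [0.4911, -0.1071, 0.163]
orientation: [3.028, -0.836, -0.001]
force: [-2.4, 4.3, -9.6]
finger_gap: 0.0162
grasp_force: 25.0
```

```bash
python3 st.py
```

```text
t 16.6 [ 0.4911 -0.1071  0.163 ] yaw -120.87 F [-2.36  4.34 -9.6 ] M [0.961 0.552 0.095] gap 0.0162 gf 25.0 q [-0.238  0.331  1.913 -0.     0.899  1.872]
```

Call:
{"api": "arm_command", "payload": {
  "motion": [
    [-1,0,0,0.0004,0],
    [-1,0,0,0.0004,0],
    [-1,0,0,0,0],
    [-1,0,0,0,0],
    [-1,0,0,0,0]
  ]
}}

```text
t: 17.23
tcp_pos: [0.4911, -0.1071, 0.1622]
orientation: [3.028, -0.836, -0.001]
force: [-2.7, 5.5, -10.3]
finger_gap: 0.0156
grasp_force: 25.0
```

```bash
python3 st.py
```

```text
t 17.225 [ 0.4911 -0.1071  0.1622] yaw -120.87 F [ -2.71   5.49 -10.26] M [0.933 0.58  0.031] gap 0.0156 gf 25.0 q [-0.238  0.332  1.914 -0.     0.897  1.872]
```

Call:
{"api": "arm_command", "payload": {
  "motion": [
    [-1,0,0,0.0004,0],
    [-1,0,0,0.0003,0],
    [-1,0,0,0,0],
    [-1,0,0,0,0],
    [-1,0,0,0,0]
  ]
}}

```text
t: 17.85
tcp_pos: [0.4912, -0.1072, 0.1619]
orientation: [3.028, -0.836, -0.001]
force: [-3.1, 4.5, -6.9]
finger_gap: 0.0159
grasp_force: 25.0
```

```bash
python3 st.py
```

```text
t 17.85 [ 0.4912 -0.1072  0.1619] yaw -120.87 F [-3.15  4.46 -6.9 ] M [1.018 0.736 0.033] gap 0.0159 gf 25.0 q [-0.238  0.332  1.914 -0.     0.896  1.872]
```

Bottomed at lift of about 8.1 mm with the spring load shifting to the notch. Release, then rise.

Call:
{"api": "arm_command", "payload": {
  "motion": [
    [-0.5,0,0,0,0],
    [-0.3,0,0,0,0],
    [0,0,0,0,0],
    [0,0,0,0,0],
    [0,0,0,0,0]
  ]
}}

```text
t: 18.48
tcp_pos: [0.4916, -0.1074, 0.1615]
orientation: [3.028, -0.837, 0.001]
force: [0.0, 0.3, 0.1]
finger_gap: 0.0456
grasp_force: 0.0
```

Call:
{"api": "arm_command", "payload": {
  "motion": [
    [0,0,0,-0.02,0],
    [0,0,0,-0.03,0],
    [0,0,0,-0.03,0],
    [0,0,0,-0.02,0],
    [0,0,0,0,0]
  ]
}}

```text
t: 19.1
tcp_pos: [0.4922, -0.1074, 0.2627]
orientation: [-3.028, 0.837, -0.006]
force: [-0.9, 0.1, -0.7]
finger_gap: 0.0455
grasp_force: 0.0
```

```bash
python3 st.py; python3 - <<'E'
from h import *
import json
m=camera_model("wrist");im=read_camera("wrist");cv2.imwrite("pics/w3.png",im)
json.dump({k:v.tolist() for k,v in m.items()},open("w3.json","w"))
print(proj(m,[.4911,-.1075,.112]))
E
```

```text
t 19.1 [ 0.4922 -0.1074  0.2627] yaw -120.89 F [-0.92  0.11 -0.7 ] M [-0.045  0.164  0.021] gap 0.0455 gf 0.0 q [-0.238  0.229  1.772 -0.     1.137  1.872]
[324.41126492 250.07647537]
```

View pics/w3.png

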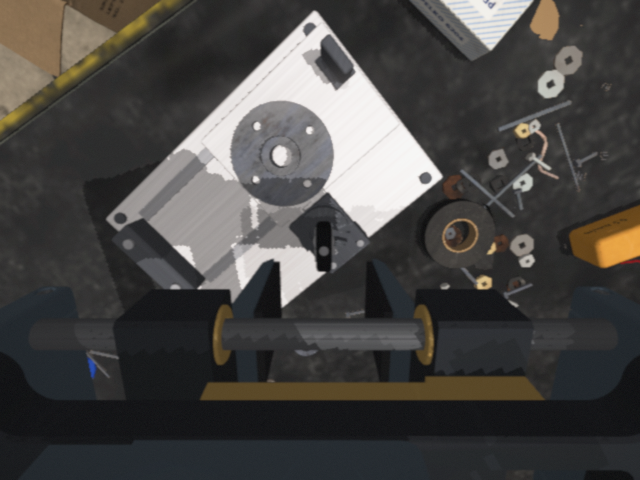

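The picture shows the handle parked at (323,245) with its bar aligned to the released gripper. The tab is at about (336,60), the flange at (281,155), and the tape at (460,233) and the carton are undisturbed. I'll refine the tab position with intensity profiles.

```bash
python3 - <<'E'
from h import *
import json
yaw=np.radians(10);ey=np.array([-np.sin(yaw),np.cos(yaw),0]);ex=np.array([np.cos(yaw),np.sin(yaw),0])
C=np.array([.607,-.188,.076])
for n in("w1","w3"):
    m={k:np.array(v) for k,v in json.load(open(n+".json")).items()};g=cv2.imread(f"pics/{n}.png",0)
    def prof(P): 
        q=np.float32([proj(m,p) for p in P]);return cv2.remap(g,q[:,0].reshape(1,-1),q[:,1].reshape(1,-1),1)[0].tolist()
    r=range(-20,41,2) if 0 else range(-24,25,2)
    print(n,"nadir",m["xyz"].round(3))
    for o in(-8,0,8): print(" along y",o,prof([C+ex*o/1e3+ey*k/1e3 for k in r]))
    print(" along x",prof([C+ex*k/1e3 for k in r]), prof([C+ex*k/1e3-ey*.003 for k in r]))
    print(proj(m,C))
m={k:np.array(v) for k,v in json.load(open("w3.json")).items()}
F=ray(m,(281,155),.04);d=F-C;print("flange rel tab",d@ex,d@ey)
E
```

```text
w1 nadir [ 0.52  -0.052  0.34 ]
 along y -8 [41, 40, 39, 40, 39, 39, 42, 41, 43, 42, 75, 92, 92, 89, 77, 48, 40, 39, 39, 40, 40, 40, 41, 41, 41]
 along y 0 [51, 47, 43, 41, 40, 42, 41, 42, 44, 45, 72, 91, 91, 93, 79, 44, 39, 40, 39, 39, 40, 41, 40, 40, 40]
 along y 8 [48, 47, 45, 46, 46, 50, 54, 50, 47, 46, 72, 91, 92, 92, 75, 47, 42, 40, 40, 43, 90, 201, 235, 236, 212]
 along x [46, 44, 46, 45, 44, 72, 91, 93, 92, 91, 93, 90, 91, 94, 91, 91, 92, 92, 93, 84, 46, 44, 44, 43, 44] [48, 45, 44, 43, 41, 66, 88, 87, 88, 88, 88, 88, 88, 87, 89, 87, 88, 88, 89, 80, 45, 43, 42, 40, 43]
[527.74948449 185.52912299]
w3 nadir [ 0.559 -0.147  0.356]
 along y -8 [38, 38, 39, 39, 39, 39, 39, 41, 51, 186, 125, 96, 95, 95, 82, 51, 50, 56, 66, 77, 88, 164, 183, 237, 238]
 along y 0 [40, 39, 39, 40, 40, 41, 41, 41, 50, 197, 125, 92, 94, 96, 79, 44, 43, 46, 57, 68, 81, 164, 168, 229, 238]
 along y 8 [45, 43, 43, 46, 46, 45, 43, 43, 49, 192, 125, 92, 92, 92, 75, 40, 39, 105, 114, 115, 134, 163, 187, 236, 236]
 along x [241, 242, 242, 150, 81, 76, 96, 98, 95, 94, 97, 94, 94, 95, 93, 91, 92, 93, 92, 92, 230, 238, 235, 238, 184] [241, 242, 241, 226, 197, 137, 93, 94, 95, 91, 91, 94, 92, 91, 94, 91, 92, 91, 93, 105, 235, 237, 235, 238, 220]
[337.40102353  53.96957313]
flange rel tab -0.024272238906927625 0.08517446180834942
```

```bash
python3 st.py; python3 -c "
from h import *
for r in rows([.607,-.188,.22],np.radians(-80),4):print(r)"
```

```text
t 19.15 [ 0.4915 -0.1072  0.2614] yaw -120.89 F [-1.2   1.   -0.05] M [-0.024  0.204  0.021] gap 0.0456 gf 0.0 q [-0.238  0.23   1.774  0.     1.137  1.872]
[0.0352, 0.0025, 0.0104, -0.1784]
[0.0342, 0.0087, 0.0104, -0.1784]
[0.0321, 0.0146, 0.0104, -0.1784]
[0.029, 0.0201, 0.0104, -0.1784]
```

Call:
{"api": "arm_command", "payload": {
  "motion": [
    [-0.23,0.0352,0.0025,0.01,-0.178],
    [-0.23,0.0342,0.0087,0.01,-0.178],
    [-0.23,0.0321,0.0146,0.01,-0.178],
    [-0.23,0.029,0.0201,0.01,-0.178],
    [-0.23,0,0,0,0]
  ]
}}

```text
t: 19.77
tcp_pos: [0.6075, -0.189, 0.2179]
orientation: [-3.128, -0.269, 0.006]
force: [0.1, -0.3, 0.0]
finger_gap: 0.0352
grasp_force: 0.0
```

Call:
{"api": "arm_command", "payload": {
  "motion": [
    [-0.23,0,0,0.01,0],
    [-0.23,0,0,0,0],
    [-0.23,0,0,0,0],
    [-0.23,0,0,0,0],
    [-0.23,0,0,0,0]
  ]
}}

```text
t: 20.4
tcp_pos: [0.6071, -0.188, 0.2118]
orientation: [3.13, 0.271, 0.001]
force: [0.2, -0.3, 1.2]
finger_gap: 0.0351
grasp_force: 0.0
```

```bash
python3 st.py; python3 -c "
from h import *
s=state();T=R.from_rotvec(s['orientation']).as_matrix();print(T.T@(np.array([.607,-.188,.126])-s['tcp_pos']))"
```

```text
t 20.4 [ 0.6071 -0.188   0.2118] yaw -80.1 F [ 0.19 -0.31  1.23] M [-0.013  0.211  0.054] gap 0.0351 gf 0.0 q [-0.318  0.47   1.537  0.     1.134  1.079]
[-1.33343416e-04 -3.38239831e-05  8.58162589e-02]
```

Call:
{"api": "arm_command", "payload": {
  "motion": [
    [-0.23,0,0,0.03,0],
    [-0.23,0,0,0.03,0],
    [-0.23,0,0,0.016,0],
    [-0.23,0,0,0.01,0],
    [-0.23,0,0,0,0]
  ]
}}

```text
t: 21.02
tcp_pos: [0.6071, -0.1881, 0.1252]
orientation: [-3.13, -0.271, 0.0]
force: [-0.6, -0.1, 0.0]
finger_gap: 0.0354
grasp_force: 0.0
```

Call:
{"api": "arm_command", "payload": {
  "motion": [
    [-0.5,0,0,0,0],
    [-0.7,0,0,0,0],
    [-0.8,0,0,0,0],
    [-1,0,0,0,0],
    [-1,0,0,0,0]
  ],
  "squeeze": 8
}}

```text
t: 21.65
tcp_pos: [0.6073, -0.188, 0.1259]
orientation: [3.13, 0.271, 0.001]
force: [-1.1, 0.9, 4.8]
finger_gap: 0.0102
grasp_force: 8.0
```

```bash
python3 st.py
```

```text
t 21.65 [ 0.6073 -0.188   0.1259] yaw -80.08 F [-1.08  0.9   4.76] M [0.204 0.241 0.187] gap 0.0102 gf 8.0 q [-0.318  0.55   1.636  0.     0.954  1.079]
```

Call:
{"api": "arm_command", "payload": {
  "motion": [
    [-1,0,-0.004,0,0],
    [-1,0,-0.007,0,0],
    [-1,0,-0.007,0,0],
    [-1,0,-0.004,0,0],
    [-1,0,0,0,0]
  ]
}}

```text
t: 22.28
tcp_pos: [0.6034, -0.1658, 0.1259]
orientation: [-3.13, -0.272, -0.001]
force: [-1.0, 1.0, 6.4]
finger_gap: 0.0099
grasp_force: 8.0
```

```bash
python3 st.py
```

```text
t 22.275 [ 0.6034 -0.1658  0.1259] yaw -80.08 F [-1.02  1.05  6.4 ] M [-0.024  0.294  0.165] gap 0.0099 gf 8.0 q [-0.287  0.537  1.662  0.     0.942  1.111]
```

Call:
{"api": "arm_command", "payload": {
  "motion": [
    [-1,0,-0.009,0,0],
    [-1,0,-0.013,0,0],
    [-1,0,-0.013,0,0],
    [-1,0,-0.013,0,0],
    [-1,0,-0.009,0,0]
  ]
}}

```text
t: 22.9
tcp_pos: [0.5934, -0.1099, 0.1259]
orientation: [3.129, 0.272, 0.001]
force: [-1.0, -3.1, 5.9]
finger_gap: 0.0101
grasp_force: 8.0
```

```bash
python3 st.py
```

```text
t 22.9 [ 0.5934 -0.1099  0.1259] yaw -80.06 F [-0.98 -3.08  5.92] M [-0.435  0.292  0.2  ] gap 0.0101 gf 8.0 q [-2.020e-01  5.080e-01  1.718e+00 -1.000e-03  9.150e-01  1.196e+00]
```

Call:
{"api": "arm_command", "payload": {
  "motion": [
    [-1,0,-0.004,0,0],
    [-1,0,-0.005,0,0],
    [-1,0,-0.004,0,0],
    [-1,0,-0.002,0,0],
    [-1,0,0,0,0]
  ]
}}

```text
t: 23.52
tcp_pos: [0.5908, -0.0951, 0.1259]
orientation: [3.13, 0.272, 0.001]
force: [-0.6, -0.9, 6.2]
finger_gap: 0.01
grasp_force: 8.0
```

```bash
python3 st.py
```

```text
t 23.525 [ 0.5908 -0.0951  0.1259] yaw -80.08 F [-0.64 -0.89  6.25] M [-0.186  0.28   0.181] gap 0.01 gf 8.0 q [-0.179  0.502  1.73  -0.     0.909  1.219]
```

Call:
{"api": "arm_command", "payload": {
  "motion": [
    [-1,0,-0.0015,0,0],
    [-1,0,-0.0015,0,0],
    [-1,0,-0.001,0,0],
    [-1,0,-0.001,0,0],
    [-1,0,0,0,0]
  ]
}}

```text
t: 24.15
tcp_pos: [0.59, -0.0904, 0.1259]
orientation: [3.129, 0.272, 0.001]
force: [-2.4, -1.5, 5.2]
finger_gap: 0.01
grasp_force: 8.0
```

```bash
python3 st.py
```

```text
t 24.15 [ 0.59   -0.0904  0.1259] yaw -80.07 F [-2.4  -1.54  5.24] M [-0.296  0.323  0.168] gap 0.01 gf 8.0 q [-0.171  0.5    1.734 -0.     0.907  1.227]
```

Call:
{"api": "arm_command", "payload": {
  "motion": [
    [-1,0,-0.0005,0,0],
    [-1,0,-0.0005,0,0],
    [-1,0,-0.0005,0,0],
    [-1,0,0,0,0],
    [-1,0,0,0,0]
  ]
}}

```text
t: 24.78
tcp_pos: [0.5897, -0.089, 0.1259]
orientation: [3.129, 0.272, 0.001]
force: [-1.0, -2.3, 6.4]
finger_gap: 0.0101
grasp_force: 8.0
```

```bash
python3 st.py
```

```text
t 24.775 [ 0.5897 -0.089   0.1259] yaw -80.07 F [-1.01 -2.33  6.38] M [-0.357  0.345  0.178] gap 0.0101 gf 8.0 q [-1.690e-01  4.990e-01  1.735e+00 -1.000e-03  9.070e-01  1.229e+00]
```

Travel is now 0.1006. Continue in small steps until a force shows.

Call:
{"api": "arm_command", "payload": {
  "motion": [
    [-1,0,-0.0003,0,0],
    [-1,0,-0.0003,0,0],
    [-1,0,-0.0003,0,0],
    [-1,0,0,0,0],
    [-1,0,0,0,0]
  ]
}}

```text
t: 25.4
tcp_pos: [0.5896, -0.0882, 0.1259]
orientation: [3.129, 0.272, 0.001]
force: [-1.5, -2.5, 6.8]
finger_gap: 0.0104
grasp_force: 8.0
```

```bash
python3 st.py
```

```text
t 25.4 [ 0.5896 -0.0882  0.1259] yaw -80.07 F [-1.53 -2.46  6.8 ] M [-0.326  0.312  0.136] gap 0.0104 gf 8.0 q [-1.680e-01  4.990e-01  1.736e+00 -1.000e-03  9.060e-01  1.230e+00]
```

Call:
{"api": "arm_command", "payload": {
  "motion": [
    [-1,0,-0.0003,0,0],
    [-1,0,-0.0003,0,0],
    [-1,0,0,0,0],
    [-1,0,0,0,0],
    [-1,0,0,0,0]
  ]
}}

```text
t: 26.02
tcp_pos: [0.5895, -0.0876, 0.1259]
orientation: [3.129, 0.272, 0.001]
force: [-1.1, -1.5, 4.9]
finger_gap: 0.0104
grasp_force: 8.0
```

```bash
python3 st.py
```

```text
t 26.025 [ 0.5895 -0.0876  0.1259] yaw -80.08 F [-1.09 -1.5   4.94] M [-0.395  0.327  0.15 ] gap 0.0104 gf 8.0 q [-1.670e-01  4.980e-01  1.737e+00 -1.000e-03  9.060e-01  1.231e+00]
```

Call:
{"api": "arm_command", "payload": {
  "motion": [
    [-1,0,-0.0003,0,0],
    [-1,0,-0.0003,0,0],
    [-1,0,0,0,0],
    [-1,0,0,0,0],
    [-1,0,0,0,0]
  ]
}}

```text
t: 26.65
tcp_pos: [0.5894, -0.0872, 0.1259]
orientation: [3.129, 0.272, 0.001]
force: [-0.9, -2.6, 5.6]
finger_gap: 0.0099
grasp_force: 8.0
```

```bash
python3 st.py
```

```text
t 26.65 [ 0.5894 -0.0872  0.1259] yaw -80.07 F [-0.88 -2.65  5.56] M [-0.52   0.289  0.16 ] gap 0.0099 gf 8.0 q [-1.660e-01  4.980e-01  1.737e+00 -1.000e-03  9.060e-01  1.232e+00]
```

Call:
{"api": "arm_command", "payload": {
  "motion": [
    [-1,0,-0.0003,0,0],
    [-1,0,-0.0003,0,0],
    [-1,0,0,0,0],
    [-1,0,0,0,0],
    [-1,0,0,0,0]
  ]
}}

```text
t: 27.28
tcp_pos: [0.5894, -0.0871, 0.1259]
orientation: [3.128, 0.272, 0.001]
force: [-1.5, -4.5, 5.6]
finger_gap: 0.0102
grasp_force: 8.0
```

```bash
python3 st.py
```

```text
t 27.275 [ 0.5894 -0.0871  0.1259] yaw -80.06 F [-1.47 -4.46  5.62] M [-0.766  0.273  0.072] gap 0.0102 gf 8.0 q [-0.165  0.498  1.737 -0.002  0.905  1.233]
```

The TCP has stopped advancing and the force is rising, so the slide is home. Relax, release and rise.

Call:
{"api": "arm_command", "payload": {
  "motion": [
    [-1,0,0.0003,0,0],
    [-0.6,0,0,0,0],
    [-0.4,0,0,0,0],
    [-0.23,0,0,0,0],
    [-0.23,0,0,0,0]
  ]
}}

```text
t: 27.9
tcp_pos: [0.5893, -0.0865, 0.1251]
orientation: [-3.13, -0.271, 0.001]
force: [-0.4, -0.3, 0.7]
finger_gap: 0.0348
grasp_force: 0.0
```

Call:
{"api": "arm_command", "payload": {
  "motion": [
    [-0.23,0,0,-0.02,0],
    [-0.23,0,0,-0.04,0],
    [-0.23,0,0,-0.04,0],
    [-0.23,0,0,-0.03,0],
    [-0.23,0,0,0,0]
  ]
}}

```text
t: 28.52
tcp_pos: [0.5905, -0.0868, 0.2578]
orientation: [3.129, 0.271, 0.009]
force: [0.1, -0.6, 0.7]
finger_gap: 0.035
grasp_force: 0.0
```

```bash
python3 st.py; python3 - <<'E'
from h import *
import json
m=camera_model("wrist");im=read_camera("wrist")
cv2.imwrite("pics/end.png",im)
ey=np.array([-np.sin(.1745),np.cos(.1745),0]);print(proj(m,np.array([.607,-.188,.076])+ey*.102))
print(proj(m,[.4911,-.1075,.112]))
E
```

```text
t 28.525 [ 0.5905 -0.0868  0.2578] yaw -80.1 F [ 0.11 -0.63  0.68] M [-0.043  0.149 -0.001] gap 0.035 gf 0.0 q [-0.165  0.374  1.571  0.     1.191  1.233]
[323.13308686 239.65353754]
[326.64761144 369.62801118]
```

View pics/end.png

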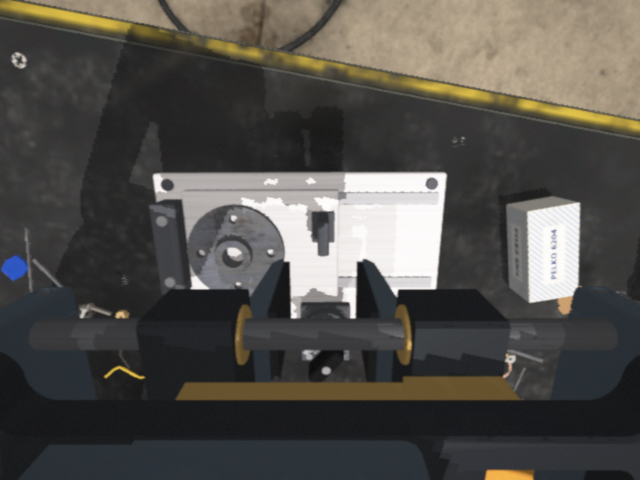

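The slide's leading edge is on the end stop (flange at (235,252), stop at (172,250)). The tab is at (322,232), the handle is still parked at (325,368), and the gripper is clear. I'm handing in.

```bash
python3 -c "
from rig import *
print(hand_in())"
```

```text
the job is handed in; nothing more can be done
None
```

I parked the plunger in its rest notch, moved the slide home against the end stop, and handed in the job at about 28.5 s of the 72 s; the hand-in gave no verdict.

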